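# Close the ratchet hold-down on the bronze block

### The arm

A 6-joint arm with a two-finger parallel gripper is mounted at the origin on a cart in front of the work surface, level with it; the furniture and walls round the work are solid. World frame = base frame: x ahead of the robot, y to its left, z up, the work surface at z = 0. Lengths are in m, angles in degrees, forces in N, time in s.
With the tool pointing down it reaches from about 0.4 to 0.825 m from the base axis. Payload 7 kg.
Tool frame: the origin (TCP) lies at the very end of the fingers, on their centre line; the grasp point (between the pads) lies 19 mm behind it (ctrl.tcp_to_grasp is the distance from the TCP to the grasp point, in m); z points along the fingers, y is the direction in which the jaws open and shut (so a half turn about z gives the same grasp; the last joint's range is limited). The gripper opens to 88 mm and grips with 3 to 60 N. Pads are 19 mm wide; open, the fingers measure 130 mm over their backs; the gripper's body (78 mm by 193 mm) begins 47 mm behind the grasp point.
Start: joints at [-60.384, 20.546, 0.682, 0, -70.136, -16.507], TCP at [0.153, -0.657, 0.227] pointing down, gripper open.
Joint ranges: [-176.03, 176.03], [-82.01, 121.73], [-58.28, 71.71], [-173.87, 95.51], [-174.79, -0.11], [-173.66, 173.66]. Speed limits (degrees/s): [136.94, 136.94, 172.46, 180, 180, 180].

### API

Orientations are given as [roll, pitch, yaw] about the fixed x, y, z axes, in that order (R = Rz(yaw) Ry(pitch) Rx(roll)).
In Python, from plant import ctrl gives the robot as it stands.
- The arm moves only by the tool jog_arm, never from a script. Its argument "commands" is a list of rows, each an object of numbers: "x", "y", "z": the shift along the tool's x, y, z in cm; "roll": the turn about the tool's z in rad. In form: [{"x": .., "y": .., "z": .., "roll": ..}, ...]. A call has 1 to 12 rows; each row shifts and turns the commanded pose from where the row before left it, along the tool's axes as they then stand; what a row does not reach is not made up. A row lasts 1/10 s, in which the tool goes at most 50 mm and 8.59 degrees, less where a joint would pass 70% of its speed; a pose out of reach is approached as far as the arm can. A call is refused whole if a number of a shift passes 5 or a number of a turn 0.15, either way. A call with a gripper value outside its range is refused whole. "gripper" is the finger opening in cm, from 0 to 8.76, set as the call begins (left out, the last holds). The fingers move at their own pace and stop on an object; the grip force is fixed at half the most. Time passes only in rows, so rows that do not move let the fingers close. It gives the time, the measured TCP pose, the force and the opening at its end, in the units of the state.
- ctrl.get_obs(): the state, without advancing time (a new reading comes with each control period).
- ctrl.snapshot(name): name is "side" or "top"; returns a dict with "image" (420x560x3 uint8, red, green, blue), "mtx" (3x3 intrinsics, pixels), "position" and "orientation" of the camera in the world. Camera axes: x right, y up, looking along -z (the intrinsics and any distortion apply to the point x, -y, -z); pixel columns grow to the right and rows downward; lengths in m; the calibration is good to about 2 mm. A picture is of the moment at which its call begins. There is no depth.
- ctrl.close_job(): hands the job in, once; it reports no verdict.
Trained networks look in the newest picture that a camera, given by its name, has taken for a name from the list of things; names that differ only in an ending like _2 or _b are one class to them, and where a whole thing is asked for, a point or a joint stands for the part that bears it (a point fixed in the world has none). Each returns a list of dicts, best first, with "confidence" (0 to 1); they miss things now and then, are a little off and sometimes report something else, mostly with a low value. They report only what shows in the picture. A call takes as long as a camera call. They do not tell look-alikes from the thing itself.
- ctrl.search_frame(camera, query): "position" ([column, row] as shares, 0 to 1, of the picture: columns of its width, rows of its height, amid what is visible of it).
- ctrl.regions_of(camera, query): "mask" (420x560 bool, what is visible of it) and "position" ([column, row] as shares, 0 to 1, of the picture: columns of its width, rows of its height, amid what is visible of it).
The state is a dict: "clock": time; "joint_pos": joint angles; "qvel": joint speeds; "tau": joint torques, N m; "tool_pos": TCP position; "orientation": TCP orientation; "force": force on the tool from outside, world axes, zero at the start; "moment": the same for the moment, N m; "opening": finger opening in m.
Only numpy, scipy, OpenCV 4.12 (cv2) and the standard library are available. Lean on these libraries where they do the work, as an engineer would, in place of code of your own. Each camera call takes 0.05 s, during which the arm holds its last target.

### The job

The hold-down arm of the ratchet clamp (the long grey one with the toothed wheel) is propped up by its pawl. Press the pawl's release tab down so the pawl comes fully free of the teeth, push the arm down past the teeth by its cross grip until its rubber foot rests on the bronze block, then press the pawl's other end fully back into the teeth to lock it. Only press and push: do not raise the arm, pull the block out of its nest or disturb the things lying round the clamp.

Things in the scene. Friction and masses are not known exactly. Their poses are not given: they have to be found in the camera images.
- ratchet_clamp: Steel clamp screwed to the bench, base plate 90 x 325 x 10 mm. Origin: on the bench under the arm's hinge. Its y axis runs along the plate from the pawl end (y = -150 mm) to the arm end (y = +175 mm); x across, z up. Its place and yaw vary: +y points roughly to the robot's left.
- lever_hinge (a point): Hinge axis of the arm, 60 mm above the bench, on the clamp's midline; the axis lies along the clamp's x. A steel wheel (radius 48 mm over the teeth) turns with the arm here; its teeth are on top.
- lever_grip (a point): Centre of the round black cross grip at the end of the arm: 20 mm diameter, 80 mm long, lying along the clamp's x, 155 mm from the arm hinge. It travels on an arc about the hinge; lowered, it lies 60 mm above the bench straight out along the clamp's +y. Press on its top. The arm is a 14 mm wide steel bar.
- clamp_arm (a joint): Angle of the arm, rad: 0 = level, foot on the block; grows as it is raised. Starts at 0.57 to 0.65. A friction hinge: it stays where it is left and takes about 5 to 9 N on the grip to move. With the pawl in, the teeth stop it within about 0.1 rad.
- pawl (a joint): Angle of the rocker pawl, rad: 0 = nose fully in the teeth (its start), 0.22 = fully free (stop). The nose clears the teeth above about 0.13. It stays where it is put; about 3 N on either end moves it. It pivots 93 mm above the bench, 75 mm from the arm hinge towards the clamp's -y.
- release_tab (a point): Centre of the top of the ribbed release tab, 30 x 32 mm, at the clamp's -y end: 125 mm from the arm hinge, about 110 mm above the bench. Pressed straight down it travels 11 mm and frees the pawl.
- lock_pad (a point): Centre of the top of the smooth pad, 30 x 34 mm, over the pawl's nose, beside the wheel top: 11 mm from the arm hinge towards -y, 122 mm above the bench when the pawl is in, about 14 mm higher when it is free. Pressing it straight down puts the pawl back in the teeth; the nose meets a gap when the arm is down on the block.
- block: Loose bronze block, 61 x 85 x 10 mm, 0.42 kg, lying in the low nest on the base plate under the arm, centred 95 mm along +y from the hinge. Origin: centre of its underside. Leave it there.
- marker: Loose marker pen, 15 x 132 x 15 mm, on the robot's side of the clamp. Origin: centre of its underside. Leave it alone.
- dish: Loose ceramic dish, 70 mm wide, 19 mm high, near the pawl end. Origin: centre of its underside. Leave it alone.
- spool: Loose reel of solder wire, 65 mm wide, 46 mm high, near the arm end. Origin: centre of its underside. Leave it alone.
- screwdriver: Loose yellow-handled screwdriver, 26 x 185 x 28 mm, left of the clamp. Origin: centre of its underside. Leave it alone.
- pliers: Loose red-handled pliers, 52 x 161 x 11 mm, left. Origin: centre of its underside. Leave it alone.
Things that resemble listed ones, but are neither listed nor needed, are in the scene too. What is meant by the block is not purple, and is the larger of those in its own colour.

How it is judged (in metres and radians):
On the way, in this order (a step that is already met when the one before it is completed fails the run):
1. the pawl is pressed free while the arm is still up (value of joint pawl above 0.15 rad and value of joint clamp_arm above 0.45 rad), for 0.2 s.
2. the arm is pushed down onto the block with the pawl still free (value of joint clamp_arm below 0.03 rad and value of joint pawl above 0.12 rad), for 0.2 s.
At the end, for the whole second after the job is handed in: Arm down within 0.03 rad of level with its foot on the block, pawl back in the teeth within 0.05 rad of home, the block still flat in its nest within 10 mm of where it was, all at rest (value of joint clamp_arm between -0.035 and 0.03 rad and value of joint pawl below 0.05 rad and velocity of joint clamp_arm below 0.05 rad/s and linear speed of block below 0.02 m/s and z of block in the frame of ratchet_clamp below 0.013 m and distance of block from where it was at the start of the episode below 0.01 m); the robot touches nothing.
It fails at once if the arm was raised instead of lowered (value of joint clamp_arm above 0.76 rad).
It fails at once if the block was lifted or pulled out of its nest (distance of block from where it was at the start of the episode above 0.012 m).
It fails at once if a thing lying round the clamp was moved more than 30 mm, or lifted (distance of any of marker, dish, spool, screwdriver, pliers from where it was at the start of the episode above 0.03 m).
It also fails if it takes over 45 s, if anything falls off the work surface, if the arm or the gripper's body presses on something with over 40 N, if the wrist force passes 120 N, or if a joint passes its speed limit or range.

## Working session

There is one attempt and no reset: what is moved stays moved. The work goes in short steps, Python scripts to look and compute and a tool call to move; the robot and the scene stay as the last step left them, time stands still between calls to the robot, and variables do not carry over. Pictures are saved under pics/ and viewed, and the job is handed in when it is done.

Besides the shell and the picture viewer there is one more tool, called by a JSON object that holds its "op" and its "data". jog_arm: Moves the arm, as the interface text tells. Its arguments: {"type":"object","properties":{"commands":{"type":"array"},"gripper":{"type":"number"}},"required":["commands"]}

```bash
mkdir -p pics; ls; cat > h.py <<'E'
import numpy as np, cv2
from plant import ctrl
from scipy.spatial.transform import Rotation as R
def snap(n,f):
    s=ctrl.snapshot(n); cv2.imwrite('pics/'+f,cv2.cvtColor(s['image'],cv2.COLOR_RGB2BGR)); return s
E
python3 - <<'E'
from h import *
print(ctrl.get_obs())
for n in('side','top'):
    s=snap(n,n+'0.png'); print(n,s['mtx'],s['position'],s['orientation'],[k for k in s])
    for q in('ratchet_clamp','lever_grip','release_tab','lock_pad','block','lever_hinge'):
        print(q,[(np.round(np.array(d['position'])*[560,420],1),round(d['confidence'],2)) for d in ctrl.search_frame(n,q)])
E
```

```text
pics
{'clock': 0.0, 'joint_pos': array([-6.03839635e+01,  2.05926349e+01,  6.35087850e-01, -1.89738274e-02,
       -7.01372172e+01, -1.65081398e+01]), 'qvel': array([ 0.07736172,  0.04898625, -0.05562649, -0.14640079,  0.08003443,
       -0.01716351]), 'tau': array([ 8.14086507e-04, -5.82710409e+01,  2.93052667e+01,  6.99704647e+00,
        6.83742706e-03, -1.62142242e-04]), 'tool_pos': array([ 0.15295304, -0.65694597,  0.22562275]), 'orientation': array([ 1.79904073e+02, -9.82845717e-03, -1.66898557e+02]), 'force': array([-0.3113433 ,  0.36273321,  0.4100986 ]), 'moment': array([-0.01831053,  0.01148153, -0.01239538]), 'opening': 0.08755315403099562}
side [[452.03852663   0.         281.03657898]
 [  0.         452.03852663 211.14791419]
 [  0.           0.           1.        ]] [ 0.57372695 -0.84354969  1.01338063] [41.303402    0.73755151  6.891355  ] ['image', 'mtx', 'position', 'orientation']
ratchet_clamp [(array([283.7, 241.8]), 0.75)]
lever_grip [(array([290.6, 176.6]), 0.86)]
release_tab [(array([284.7, 238.8]), 0.69)]
lock_pad [(array([283.5, 239.7]), 0.95)]
block [(array([226.1, 353.8]), 0.89), (array([296.5, 210. ]), 0.67), (array([278. , 353.9]), 0.59)]
lever_hinge [(array([292.6, 244.1]), 0.91)]
top [[406.60168432   0.         275.72750444]
 [  0.         406.60168432 210.55542406]
 [  0.           0.           1.        ]] [ 0.24689791 -0.04725052  1.07379677] [ 11.23674048  -0.22859831 -89.64379931] ['image', 'mtx', 'position', 'orientation']
ratchet_clamp [(array([288.7, 197.7]), 0.74)]
lever_grip [(array([245.2, 197.1]), 0.88), (array([135.9, 219.6]), 0.61), (array([290.1, 197. ]), 0.6)]
release_tab [(array([311.1, 192.8]), 0.73)]
lock_pad [(array([314. , 191.3]), 0.68)]
block [(array([251.3, 204.3]), 0.64), (array([404.5, 196. ]), 0.55), (array([132. , 219.3]), 0.5)]
lever_hinge [(array([285.1, 200.4]), 0.83)]
```

View pics/side0.png

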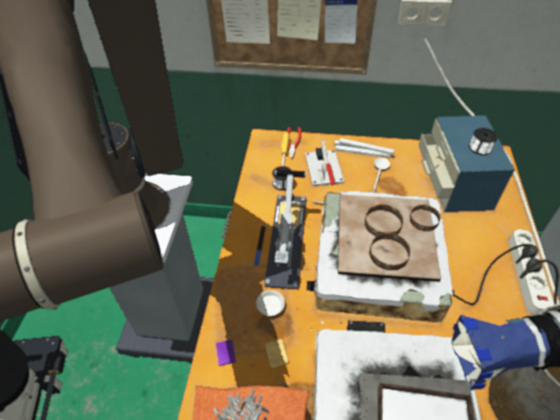

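View pics/top0.png

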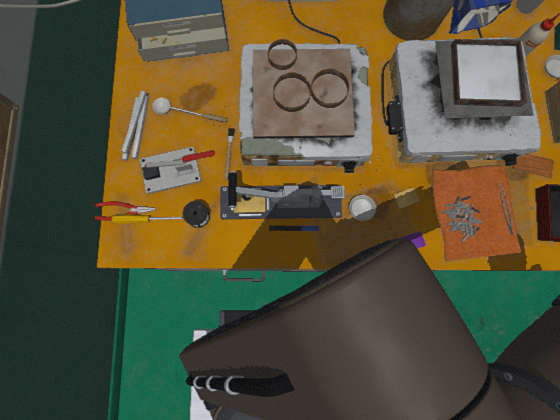

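```bash
python3 - <<'E'
import cv2
a=cv2.imread('pics/side0.png')[130:340,190:390]; cv2.imwrite('pics/sc.png',cv2.resize(a,None,fx=2.85,fy=2.85,interpolation=3))
a=cv2.imread('pics/top0.png')[120:270,200:400]; cv2.imwrite('pics/tc.png',cv2.resize(a,None,fx=4,fy=4,interpolation=3))
E
```

```text
(no output)
```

View pics/sc.png

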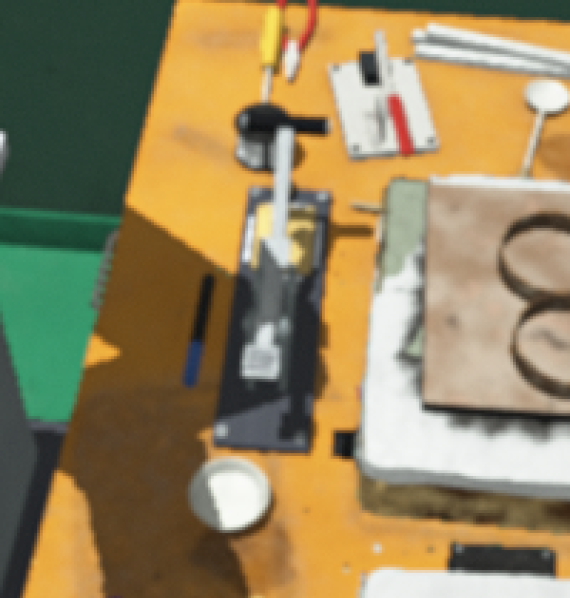

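View pics/tc.png

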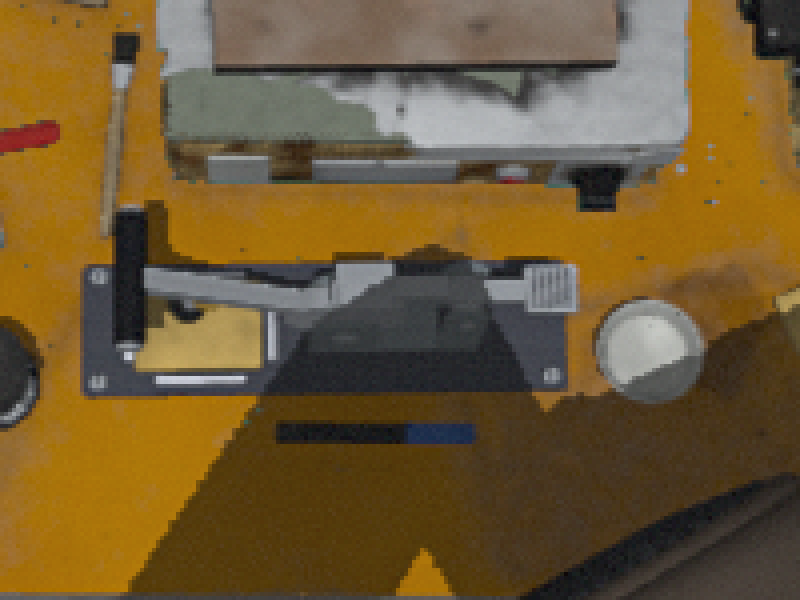

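The clamp, the grip, the ribbed tab (top view ~ (337,192)) and the bronze block under the arm are all visible. I'll fit the clamp pose from the plate corners in both views and check it against the tab and grip.

```bash
cat >> h.py <<'E'
def proj(s,P):
    Rm=R.from_euler('xyz',s['orientation'],degrees=True).as_matrix()
    c=(np.atleast_2d(P)-np.array(s['position']))@Rm
    c=c*[1,-1,-1]; u=c@np.array(s['mtx']).T
    return u[:,:2]/u[:,2:]
def c2w(p,P):
    P=np.atleast_2d(P); c,s=np.cos(p[2]),np.sin(p[2])
    return np.c_[p[0]+c*P[:,0]-s*P[:,1],p[1]+s*P[:,0]+c*P[:,1],P[:,2]]
def grip(th): return [0,.155*np.cos(th),.06+.155*np.sin(th)]
E
python3 - <<'E'
from h import *
from scipy.optimize import least_squares
S=ctrl.snapshot('side');T=ctrl.snapshot('top')
# guess: +x of clamp = away from robot or toward? +y left -> x ahead
X=.045
P=np.array
top=[([-X,.175,.01],(82,395)),([-X,-.15,.01],(567,390)),([X,.175,.01],(82,265)),([0,-.125,.11],(551,288))]
side=[([-X,.175,.01],(248,187)),([X,.175,.01],(331,193)),([-X,-.15,.01],(214,447)),([X,-.15,.01],(308,450)),([0,-.125,.11],(262,361))]
def f(v,each=False):
    r=[]
    for s,L,sc,o in((T,top,4,(200,120)),(S,side,2.85,(190,130))):
        for a,b in L: r.append(proj(s,c2w(v,a))[0]-(P(b)/sc+o))
    g=c2w(v,grip(v[3]))
    r.append(proj(T,g)[0]-(P((131,277))/4+(200,120)))
    r.append(proj(S,g)[0]-(P((282,124))/2.85+(190,130)))
    return P(r).ravel()
o=least_squares(f,[.5,0,0,.6],loss='soft_l1')
print(o.x,np.degrees(o.x[2])); print(f(o.x).reshape(-1,2).round(1))
np.save('pose.npy',o.x)
for n,a in dict(tab=[0,-.125,.11],pad=[0,-.011,.122],grip=grip(o.x[3]),grip0=grip(0),hinge=[0,0,.06]).items(): print(n,c2w(o.x,a)[0].round(4))
for s,n in((S,'side'),(T,'top')):
    im=cv2.cvtColor(s['image'],cv2.COLOR_RGB2BGR); k=3; im=cv2.resize(im,None,fx=k,fy=k,interpolation=3)
    for a in ([-X,.175,.01],[X,.175,.01],[-X,-.15,.01],[X,-.15,.01],[0,-.125,.11],[0,-.011,.122],grip(o.x[3]),[0,0,.06],[-.03,.095-.0425,.02],[.03,.095+.0425,.02]):
        u=proj(s,c2w(o.x,a))[0]; cv2.circle(im,tuple(int(q) for q in (u+.5)*k),4,(255,0,255),1)
    im=im[130*k:330*k,190*k:400*k] if n=='side' else im[150*k:250*k,190*k:400*k]
    cv2.imwrite('pics/fit_%s.png'%n,im)
E
```

```text
[ 0.48329127 -0.07753291  0.02326717  0.59478615] 1.3331106212253272
[[-0.   0.3]
 [ 1.  -0.4]
 [ 0.3 -0. ]
 [ 0.6 -0.2]
 [-0.2 -1.2]
 [ 0.2 -1.5]
 [-1.2 -1.3]
 [ 0.6  0.3]
 [-0.2 -0.4]
 [ 0.2  0.4]
 [ 1.4 -0. ]]
tab [ 0.4862 -0.2025  0.11  ]
pad [ 0.4835 -0.0885  0.122 ]
grip [0.4803 0.0508 0.1469]
grip0 [0.4797 0.0774 0.06  ]
hinge [ 0.4833 -0.0775  0.06  ]
```

View pics/fit_side.png

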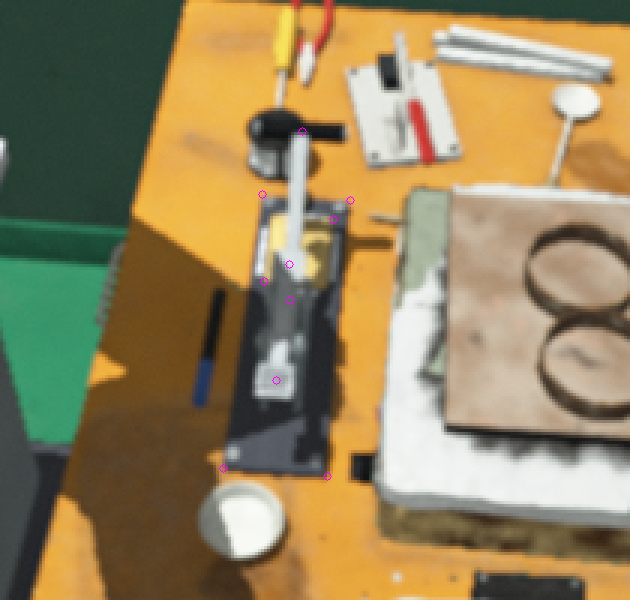

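View pics/fit_top.png

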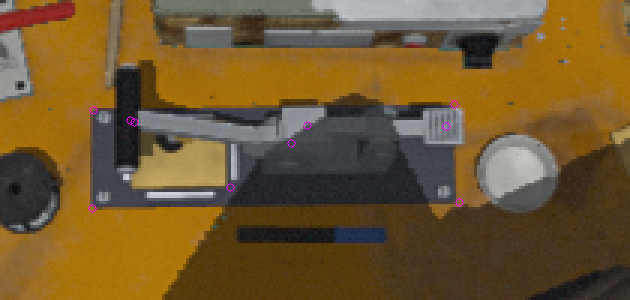

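{"op": "jog_arm", "data": {"commands": [{"roll": 0.1},{"roll": 0.105},{"x": -2,"y": 2.6},{"x": -2,"y": 2.6},{"x": -2,"y": 2.6},{"x": -2,"y": 2.6},{"x": -2,"y": 2.6},{"x": -2,"y": 2.6},{"x": -2,"y": 2.6},{"x": -2,"y": 2.6}], "gripper": 0}}

```text
validation failed for argument at $.co...
```

```bash
cat > st.py <<'E'
from h import *
p=np.load('pose.npy'); o=ctrl.get_obs(); t=np.array(o['tool_pos']); d=t-[p[0],p[1],0]; c,s=np.cos(p[2]),np.sin(p[2])
print('t',round(o['clock'],2),'clamp mm',np.round(1000*np.array([c*d[0]+s*d[1],-s*d[0]+c*d[1],d[2]]),1),'rpy',np.round(o['orientation'],1),'F',np.round(o['force'],1),'open',round(o['opening'],4))
E
python3 st.py
```

```text
t 0.8 clamp mm [-343.6 -572.   226.6] rpy [-180.     0.  -166.9] F [-0.5  0.2  0.4] open 0.0876
```

The call was refused, probably because each row needs all four keys.

{"op": "jog_arm", "data": {"commands": [{"x": 0,"y": 0,"z": 0,"roll": 0.1},{"x": 0,"y": 0,"z": 0,"roll": 0.105},{"x": -2,"y": 2.6,"z": 0,"roll": 0},{"x": -2,"y": 2.6,"z": 0,"roll": 0},{"x": -2,"y": 2.6,"z": 0,"roll": 0},{"x": -2,"y": 2.6,"z": 0,"roll": 0},{"x": -2,"y": 2.6,"z": 0,"roll": 0},{"x": -2,"y": 2.6,"z": 0,"roll": 0}], "gripper": 0}}

```text
clock: 1.6
tool_pos: [0.2699, -0.4975, 0.2267]
orientation: [-180.0, 0.0, -178.6]
force: [0.9, 0.4, 0.5]
opening: 0.0293
```

```bash
python3 st.py
```

```text
t 1.6 clamp mm [-223.1 -414.9  226.7] rpy [-180.     0.  -178.6] F [0.9 0.4 0.5] open 0.0293
```

{"op": "jog_arm", "data": {"commands": [{"x": -2.5,"y": 3.1,"z": 0,"roll": 0},{"x": -2.5,"y": 3.1,"z": 0,"roll": 0},{"x": -2.5,"y": 3.1,"z": 0,"roll": 0},{"x": -2.5,"y": 3.1,"z": 0,"roll": 0},{"x": -2.5,"y": 3.1,"z": 0,"roll": 0},{"x": -2.5,"y": 3.1,"z": 0,"roll": 0},{"x": -2.5,"y": 3.1,"z": 0,"roll": 0},{"x": -2.5,"y": 3.1,"z": 0,"roll": 0},{"x": -2.3,"y": 3.1,"z": 0,"roll": 0},{"x": 0,"y": 0,"z": 0,"roll": 0},{"x": 0,"y": 0,"z": 0,"roll": 0}]}}

```text
clock: 2.7
tool_pos: [0.486, -0.2136, 0.2265]
orientation: [180.0, -0.0, -178.5]
force: [0.5, 0.2, 0.2]
opening: 0.0007
```

```bash
python3 st.py
```

```text
t 2.7 clamp mm [  -0.5 -136.1  226.5] rpy [ 180.    -0.  -178.5] F [0.5 0.2 0.2] open 0.0007
```

{"op": "jog_arm", "data": {"commands": [{"x": 0,"y": 0.3,"z": 3,"roll": 0},{"x": 0,"y": 0,"z": 3,"roll": 0},{"x": 0,"y": 0,"z": 2.5,"roll": 0},{"x": 0,"y": 0,"z": 1.5,"roll": 0},{"x": 0,"y": 0,"z": 0.5,"roll": 0},{"x": 0,"y": 0,"z": 0,"roll": 0}]}}

```text
clock: 3.3
tool_pos: [0.4848, -0.2121, 0.1213]
orientation: [-180.0, -0.1, -178.7]
force: [-0.5, 0.0, 0.6]
opening: 0.0004
```

```bash
python3 st.py; python3 - <<'E'
from h import *
for n,(r0,r1,c0,c1) in dict(side=(150,300,200,400),top=(120,270,200,400)).items():
    s=snap(n,n+'1.png'); a=cv2.imread(f'pics/{n}1.png')[r0:r1,c0:c1]; cv2.imwrite(f'pics/{n}1c.png',cv2.resize(a,None,fx=4,fy=4,interpolation=3))
E
```

```text
t 3.3 clamp mm [  -1.6 -134.6  121.3] rpy [-1.800e+02 -1.000e-01 -1.787e+02] F [-0.5  0.   0.6] open 0.0004
```

View pics/side1c.png

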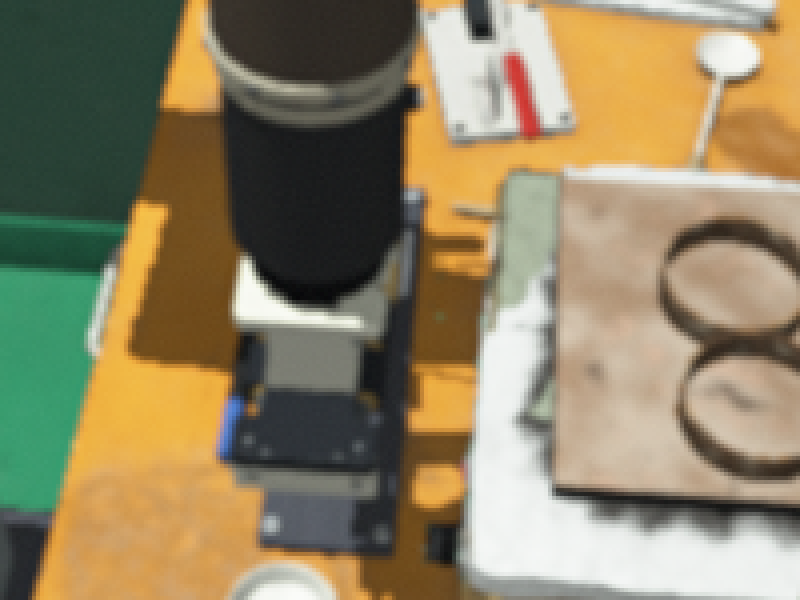

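View pics/top1c.png

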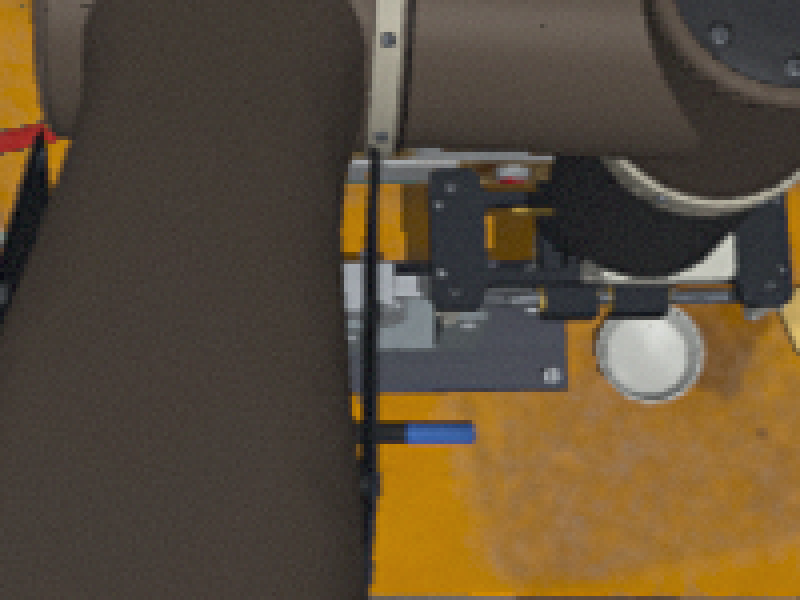

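{"op": "jog_arm", "data": {"commands": [{"x": 0,"y": 0.1,"z": 0.3,"roll": 0},{"x": 0,"y": 0,"z": 0.3,"roll": 0},{"x": 0,"y": 0,"z": 0.3,"roll": 0},{"x": 0,"y": 0,"z": 0.2,"roll": 0},{"x": 0,"y": 0,"z": 0.2,"roll": 0}]}}

```text
clock: 3.9
tool_pos: [0.4856, -0.2105, 0.1085]
orientation: [-180.0, -0.0, -178.6]
force: [-1.0, -1.6, 3.2]
opening: 0.0002
```

```bash
python3 st.py
```

```text
t 3.9 clamp mm [  -0.8 -132.9  108.5] rpy [-180.    -0.  -178.6] F [-1.  -1.6  3.2] open 0.0002
```

Contact at about 109–110 mm, as expected. Pressing on in small steps.

{"op": "jog_arm", "data": {"commands": [{"x": 0,"y": 0,"z": 0.2,"roll": 0},{"x": 0,"y": 0,"z": 0.2,"roll": 0},{"x": 0,"y": 0,"z": 0.1,"roll": 0},{"x": 0,"y": 0,"z": 0,"roll": 0}]}}

```text
clock: 4.3
tool_pos: [0.4858, -0.2105, 0.1036]
orientation: [-180.0, 0.0, -178.6]
force: [-0.0, -2.8, 2.3]
opening: 0.0001
```

{"op": "jog_arm", "data": {"commands": [{"x": 0,"y": 0,"z": 0.1,"roll": 0},{"x": 0,"y": 0,"z": 0.1,"roll": 0},{"x": 0,"y": 0,"z": 0,"roll": 0}]}}

```text
clock: 4.6
tool_pos: [0.4857, -0.2104, 0.1016]
orientation: [-180.0, 0.0, -178.6]
force: [0.5, -2.9, 2.1]
opening: 0.0001
```

Not at the stop yet, since the force has stayed low. Continuing until it rises.

{"op": "jog_arm", "data": {"commands": [{"x": 0,"y": 0,"z": 0.1,"roll": 0},{"x": 0,"y": 0,"z": 0.1,"roll": 0},{"x": 0,"y": 0,"z": 0,"roll": 0}]}}

```text
clock: 4.9
tool_pos: [0.4856, -0.2103, 0.0995]
orientation: [180.0, 0.0, -178.6]
force: [0.9, -3.1, 3.2]
opening: 0.0005
```

{"op": "jog_arm", "data": {"commands": [{"x": 0,"y": 0,"z": 0.05,"roll": 0},{"x": 0,"y": 0,"z": 0.05,"roll": 0},{"x": 0,"y": 0,"z": 0,"roll": 0}]}}

```text
clock: 5.2
tool_pos: [0.4856, -0.2103, 0.0985]
orientation: [-180.0, 0.0, -178.6]
force: [0.8, -3.1, 2.3]
opening: 0.0005
```

{"op": "jog_arm", "data": {"commands": [{"x": 0,"y": 0,"z": 0.1,"roll": 0},{"x": 0,"y": 0,"z": 0.05,"roll": 0},{"x": 0,"y": 0,"z": 0,"roll": 0}]}}

```text
clock: 5.5
tool_pos: [0.4857, -0.2104, 0.0978]
orientation: [-180.0, 0.0, -178.6]
force: [-1.3, -2.5, 9.6]
opening: 0.0002
```

{"op": "jog_arm", "data": {"commands": [{"x": 0,"y": 0,"z": 0.1,"roll": 0},{"x": 0,"y": 0,"z": 0,"roll": 0}]}}

```text
clock: 5.7
tool_pos: [0.4858, -0.2105, 0.0974]
orientation: [-180.0, 0.0, -178.6]
force: [-3.7, -1.0, 15.1]
opening: 0.0005
```

The force has risen sharply, so the tab is at its stop after about 11 mm. I'll lift and check.

{"op": "jog_arm", "data": {"commands": [{"x": 0,"y": 0,"z": -1,"roll": 0},{"x": 0,"y": 0,"z": -3,"roll": 0},{"x": 0,"y": 0,"z": -4,"roll": 0},{"x": 0,"y": 0,"z": -3,"roll": 0},{"x": 0,"y": -3,"z": 0,"roll": 0},{"x": 0,"y": -3,"z": 0,"roll": 0},{"x": 0,"y": -3,"z": 0,"roll": 0},{"x": 0,"y": -3,"z": 0,"roll": 0}]}}

```text
clock: 6.5
tool_pos: [0.4879, -0.3305, 0.2056]
orientation: [179.9, -0.0, -178.6]
force: [0.3, 0.3, -0.1]
opening: 0.0006
```

```bash
python3 st.py; python3 - <<'E'
from h import *
for n,(r0,r1,c0,c1) in dict(side=(150,300,200,400),top=(120,270,200,400)).items():
    s=snap(n,n+'2.png'); a=cv2.imread(f'pics/{n}2.png')[r0:r1,c0:c1]; cv2.imwrite(f'pics/{n}2c.png',cv2.resize(a,None,fx=4,fy=4,interpolation=3))
E
```

```text
t 6.5 clamp mm [  -1.3 -253.   205.6] rpy [ 179.9   -0.  -178.6] F [ 0.3  0.3 -0.1] open 0.0006
```

View pics/side2c.png

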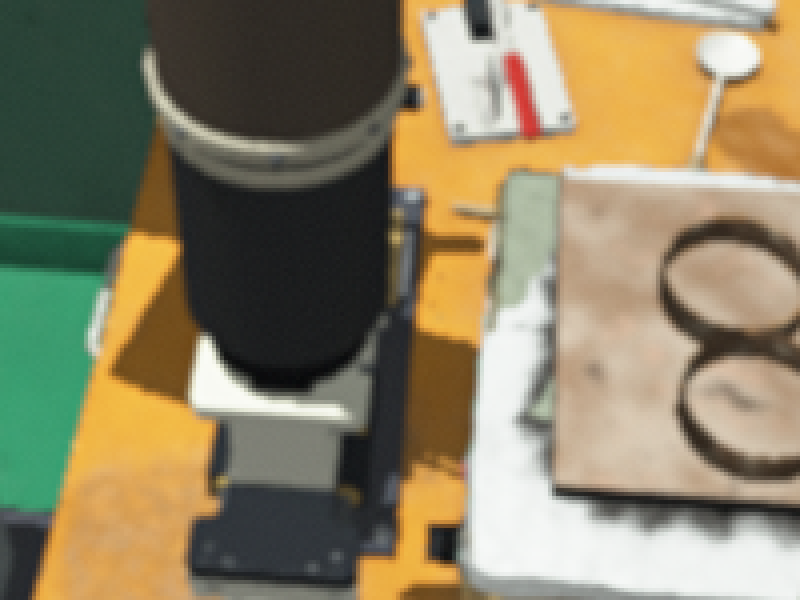

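View pics/top2c.png

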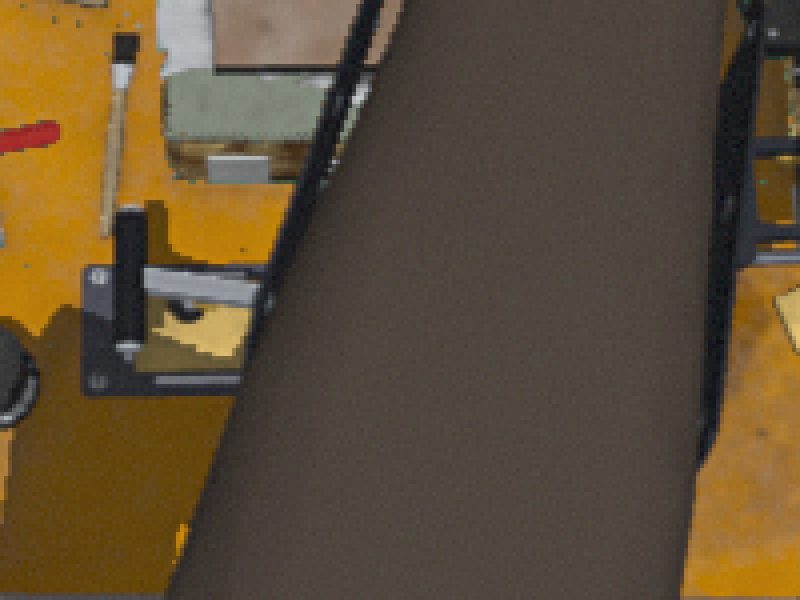

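The arm is still up: the grip is at the same place in the top view (~232,189), and the force signature shows the pawl reached its stop. Moving above the grip.

{"op": "jog_arm", "data": {"commands": [{"x": 0,"y": 3.5,"z": 0,"roll": 0},{"x": 0,"y": 3.5,"z": 0,"roll": 0},{"x": 0,"y": 3.5,"z": 0,"roll": 0},{"x": 0,"y": 3.5,"z": 0,"roll": 0},{"x": 0,"y": 3.5,"z": 0,"roll": 0},{"x": 0,"y": 3.5,"z": 0,"roll": 0},{"x": 0,"y": 3.5,"z": 0,"roll": 0},{"x": 0,"y": 3.5,"z": 0,"roll": 0},{"x": 0,"y": 3.5,"z": 0,"roll": 0},{"x": 0,"y": 3.5,"z": 0,"roll": 0},{"x": 0,"y": 3.0,"z": 0,"roll": 0},{"x": 0,"y": 0,"z": 0,"roll": 0}]}}

```text
clock: 7.8
tool_pos: [0.4785, 0.0527, 0.2058]
orientation: [179.9, -0.1, -178.5]
force: [0.8, -0.1, -0.3]
opening: 0.0002
```

```bash
python3 st.py; python3 - <<'E'
from h import *
for n,(r0,r1,c0,c1) in dict(side=(150,300,200,400),top=(120,270,200,400)).items():
    s=snap(n,n+'3.png'); a=cv2.imread(f'pics/{n}3.png')[r0:r1,c0:c1]; cv2.imwrite(f'pics/{n}3c.png',cv2.resize(a,None,fx=4,fy=4,interpolation=3))
E
```

```text
t 7.8 clamp mm [ -1.8 130.4 205.8] rpy [ 1.799e+02 -1.000e-01 -1.785e+02] F [ 0.8 -0.1 -0.3] open 0.0002
```

View pics/side3c.png

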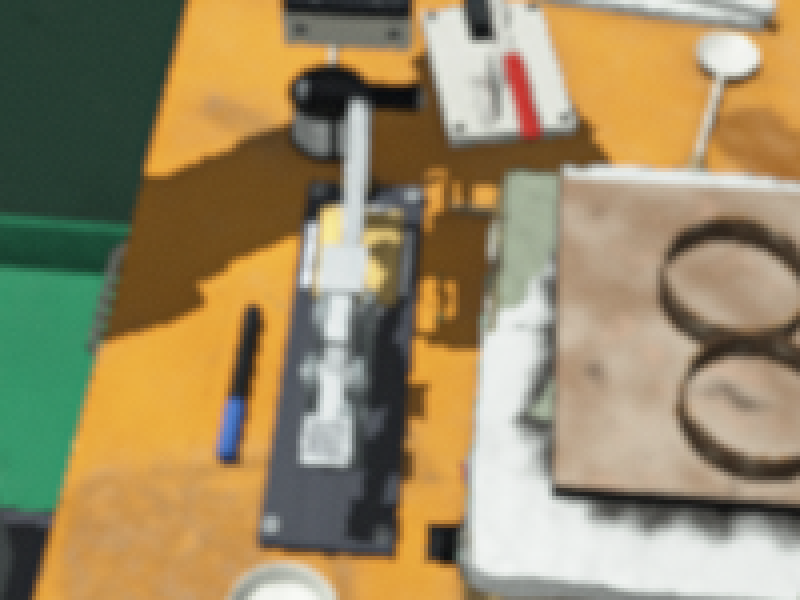

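View pics/top3c.png

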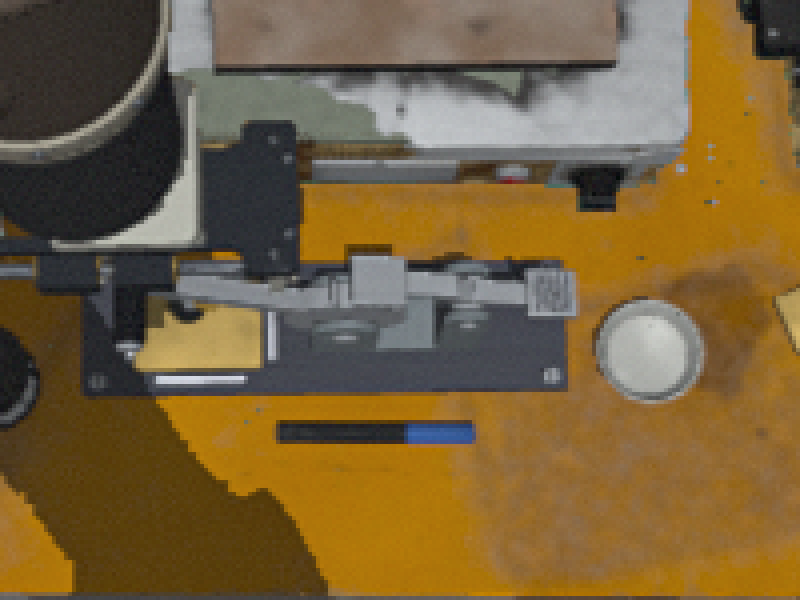

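Both views show the pad (top ~ (294,190), side ~ (285,217)) and the tab (top ~ (337,193), side ~ (281,260)). I'll compare them with the free and home predictions.

```bash
cat > pw.py <<'E'
from h import *
p=np.load('pose.npy')
S=ctrl.snapshot('side');T=ctrl.snapshot('top')
for a in(0,.1,.15,.22):
    r=lambda y,z:[0,-.075+y*np.cos(a)-z*np.sin(a),.093+z*np.cos(a)+y*np.sin(a)]
    for n,q in(('pad',r(.064,.029)),('tab',r(-.05,.017))): print(a,n,'top',proj(T,c2w(p,q))[0].round(1),'side',proj(S,c2w(p,q))[0].round(1))
E
python3 pw.py
```

```text
0 pad top [291.9 191.3] side [285.9 217.7]
0 tab top [338.4 191.8] side [281.7 256.3]
0.1 pad top [293.3 190.7] side [285.8 217.1]
0.1 tab top [338.6 192.3] side [281.7 257.9]
0.15 pad top [294.2 190.4] side [285.7 216.9]
0.15 tab top [338.7 192.5] side [281.7 258.7]
0.22 pad top [295.4 189.9] side [285.6 216.7]
0.22 tab top [338.7 192.9] side [281.7 259.8]
```

Consistent with the pawl fully free (~0.2 rad). Now descending on the grip.

{"op": "jog_arm", "data": {"commands": [{"x": -0.1,"y": 0,"z": 2,"roll": 0},{"x": 0,"y": 0,"z": 2,"roll": 0},{"x": 0,"y": 0,"z": 0.5,"roll": 0},{"x": 0,"y": 0,"z": 0.4,"roll": 0},{"x": 0,"y": 0.1,"z": 0.4,"roll": 0},{"x": 0,"y": 0.2,"z": 0.5,"roll": 0},{"x": 0,"y": 0.2,"z": 0.5,"roll": 0}]}}

```text
clock: 8.7
tool_pos: [0.4814, 0.0553, 0.1448]
orientation: [179.9, 0.2, -178.6]
force: [-2.7, 5.2, 8.9]
opening: 0.0003
```

```bash
python3 st.py
```

```text
t 8.7 clamp mm [  1.2 132.9 144.8] rpy [ 179.9    0.2 -178.6] F [-2.7  5.2  8.9] open 0.0003
```

{"op": "jog_arm", "data": {"commands": [{"x": 0,"y": 0.4,"z": 0.7,"roll": 0},{"x": 0,"y": 0.4,"z": 0.7,"roll": 0},{"x": 0,"y": 0.4,"z": 0.7,"roll": 0},{"x": 0,"y": 0.3,"z": 0.7,"roll": 0},{"x": 0,"y": 0.2,"z": 0.7,"roll": 0},{"x": 0,"y": 0.2,"z": 0.7,"roll": 0}]}}

```text
clock: 9.3
tool_pos: [0.481, 0.0743, 0.1024]
orientation: [179.9, 0.2, -178.6]
force: [-1.9, 1.8, 7.4]
opening: 0.0004
```

```bash
python3 st.py
```

```text
t 9.3 clamp mm [  1.2 151.9 102.4] rpy [ 179.9    0.2 -178.6] F [-1.9  1.8  7.4] open 0.0004
```

{"op": "jog_arm", "data": {"commands": [{"x": 0,"y": 0.1,"z": 0.6,"roll": 0},{"x": 0,"y": 0.1,"z": 0.6,"roll": 0},{"x": 0,"y": 0.1,"z": 0.6,"roll": 0},{"x": 0,"y": 0,"z": 0.5,"roll": 0},{"x": 0,"y": 0,"z": 0.3,"roll": 0},{"x": 0,"y": 0,"z": 0.2,"roll": 0},{"x": 0,"y": 0,"z": 0.1,"roll": 0},{"x": 0,"y": 0,"z": 0,"roll": 0}]}}

```text
clock: 10.1
tool_pos: [0.4815, 0.0777, 0.0735]
orientation: [179.9, 0.2, -178.6]
force: [0.6, 2.5, 4.1]
opening: 0.0003
```

```bash
python3 st.py
```

```text
t 10.1 clamp mm [  1.8 155.2  73.5] rpy [ 179.9    0.2 -178.6] F [0.6 2.5 4.1] open 0.0003
```

{"op": "jog_arm", "data": {"commands": [{"x": 0,"y": 0,"z": 0.1,"roll": 0},{"x": 0,"y": 0,"z": 0.1,"roll": 0},{"x": 0,"y": 0,"z": 0,"roll": 0}]}}

```text
clock: 10.4
tool_pos: [0.4815, 0.0776, 0.0714]
orientation: [179.9, 0.2, -178.6]
force: [1.0, 3.6, 4.8]
opening: 0.0006
```

{"op": "jog_arm", "data": {"commands": [{"x": 0,"y": 0,"z": 0.1,"roll": 0},{"x": 0,"y": 0,"z": 0.05,"roll": 0},{"x": 0,"y": 0,"z": 0,"roll": 0}]}}

```text
clock: 10.7
tool_pos: [0.4815, 0.0777, 0.0699]
orientation: [179.9, 0.2, -178.6]
force: [0.8, 4.5, 5.7]
opening: 0.0003
```

Continuing until the foot is firmly on the block, which should show as a force rise.

{"op": "jog_arm", "data": {"commands": [{"x": 0,"y": 0,"z": 0.1,"roll": 0},{"x": 0,"y": 0,"z": 0.05,"roll": 0},{"x": 0,"y": 0,"z": 0,"roll": 0}]}}

```text
clock: 11.0
tool_pos: [0.4817, 0.0777, 0.0696]
orientation: [179.9, 0.2, -178.6]
force: [-5.0, 5.5, 19.3]
opening: 0.0008
```

{"op": "jog_arm", "data": {"commands": [{"x": 0,"y": 0,"z": 0.1,"roll": 0},{"x": 0,"y": 0,"z": 0,"roll": 0}]}}

```text
clock: 11.2
tool_pos: [0.4818, 0.0778, 0.0693]
orientation: [179.9, 0.3, -178.6]
force: [-9.8, 4.5, 29.8]
opening: 0.0007
```

Foot seated at 69.5 mm (expected 70). Lift off and move towards the pad.

{"op": "jog_arm", "data": {"commands": [{"x": 0,"y": 0,"z": -0.5,"roll": 0},{"x": 0,"y": 0,"z": -2,"roll": 0},{"x": 0,"y": 0,"z": -4,"roll": 0},{"x": 0,"y": 0,"z": -4,"roll": 0},{"x": 0,"y": 0,"z": -3,"roll": 0},{"x": 0,"y": 0,"z": 0,"roll": 0}]}}

```text
clock: 11.8
tool_pos: [0.4818, 0.077, 0.2056]
orientation: [179.9, 0.4, -178.6]
force: [-0.2, 0.3, -0.7]
opening: 0.0003
```

```bash
python3 st.py; python3 - <<'E'
from h import *
for n,(r0,r1,c0,c1) in dict(side=(150,300,200,400),top=(120,270,200,400)).items():
    s=snap(n,n+'4.png'); a=cv2.imread(f'pics/{n}4.png')[r0:r1,c0:c1]; cv2.imwrite(f'pics/{n}4c.png',cv2.resize(a,None,fx=4,fy=4,interpolation=3))
E
```

```text
t 11.8 clamp mm [  2.1 154.5 205.6] rpy [ 179.9    0.4 -178.6] F [-0.2  0.3 -0.7] open 0.0003
```

View pics/side4c.png

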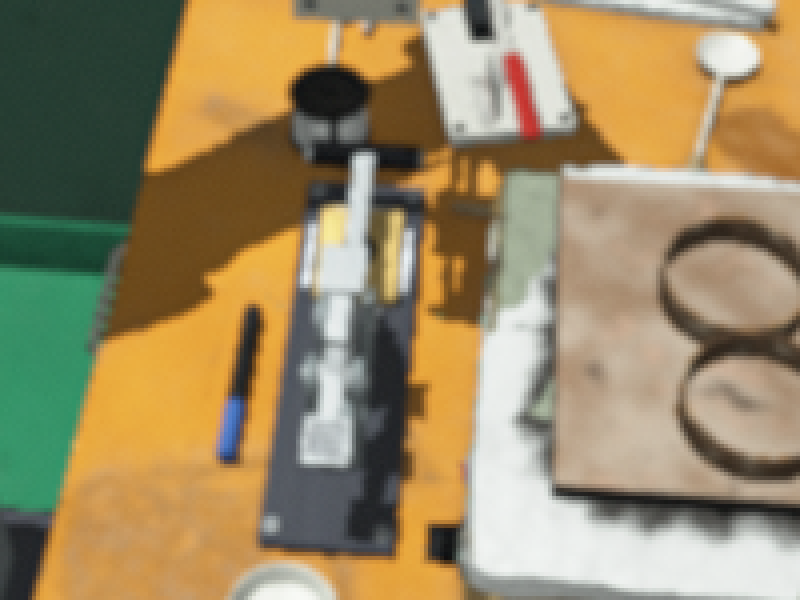

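View pics/top4c.png

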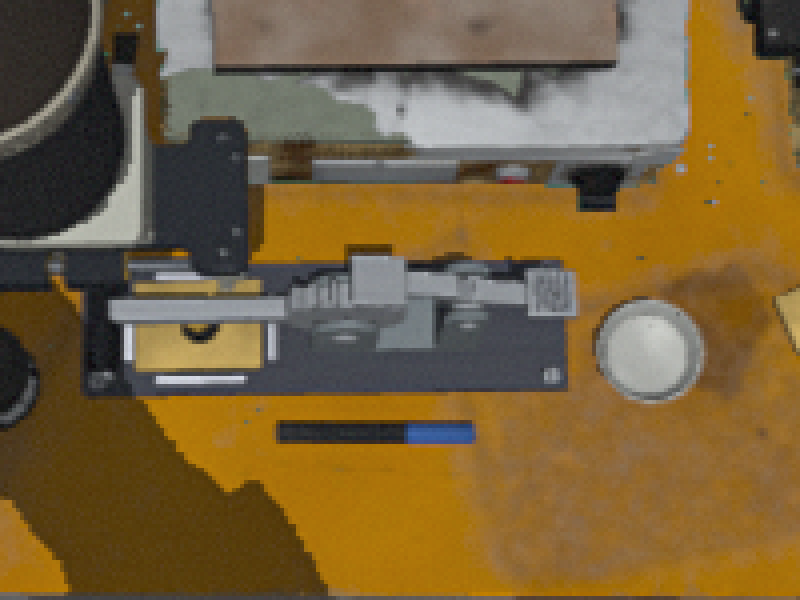

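The arm is down on the block, the block is in its nest and the pawl is still up. Now to the pad at clamp y ≈ −11.

{"op": "jog_arm", "data": {"commands": [{"x": 0.2,"y": -3,"z": 0,"roll": 0},{"x": 0,"y": -3,"z": 0,"roll": 0},{"x": 0,"y": -3,"z": 0,"roll": 0},{"x": 0,"y": -3,"z": 0,"roll": 0},{"x": 0,"y": -3,"z": 0,"roll": 0},{"x": 0,"y": -1.5,"z": 0,"roll": 0},{"x": 0,"y": 0,"z": 2.5,"roll": 0},{"x": 0,"y": 0,"z": 2,"roll": 0},{"x": 0,"y": 0,"z": 1,"roll": 0},{"x": 0,"y": 0,"z": 0,"roll": 0}]}}

```text
clock: 12.9
tool_pos: [0.48, -0.0887, 0.144]
orientation: [-180.0, -0.3, -178.7]
force: [-0.1, 0.1, 0.2]
opening: 0.0002
```

```bash
python3 st.py
```

```text
t 12.9 clamp mm [ -3.5 -11.1 144. ] rpy [-180.    -0.3 -178.7] F [-0.1  0.1  0.2] open 0.0002
```

{"op": "jog_arm", "data": {"commands": [{"x": -0.3,"y": 0.1,"z": 0.3,"roll": 0},{"x": 0,"y": 0,"z": 0.3,"roll": 0},{"x": 0,"y": 0,"z": 0.3,"roll": 0},{"x": 0,"y": 0,"z": 0.3,"roll": 0},{"x": 0,"y": 0,"z": 0.3,"roll": 0},{"x": 0,"y": 0,"z": 0.2,"roll": 0},{"x": 0,"y": 0,"z": 0.2,"roll": 0},{"x": 0,"y": 0,"z": 0,"roll": 0}]}}

```text
clock: 13.7
tool_pos: [0.4845, -0.0874, 0.1268]
orientation: [-180.0, -0.0, -178.6]
force: [0.1, -0.4, -0.0]
opening: 0.0005
```

```bash
python3 st.py
```

```text
t 13.7 clamp mm [  1.   -9.9 126.8] rpy [-180.    -0.  -178.6] F [ 0.1 -0.4 -0. ] open 0.0005
```

{"op": "jog_arm", "data": {"commands": [{"x": 0,"y": 0,"z": 0.2,"roll": 0},{"x": 0,"y": 0,"z": 0.1,"roll": 0},{"x": 0,"y": 0,"z": 0,"roll": 0}]}}

```text
clock: 14.0
tool_pos: [0.4845, -0.0874, 0.1239]
orientation: [-180.0, -0.0, -178.6]
force: [0.9, 0.5, 0.5]
opening: 0.0003
```

{"op": "jog_arm", "data": {"commands": [{"x": 0,"y": 0,"z": 0.1,"roll": 0},{"x": 0,"y": 0,"z": 0.05,"roll": 0},{"x": 0,"y": 0,"z": 0,"roll": 0}]}}

```text
clock: 14.3
tool_pos: [0.4846, -0.0874, 0.1225]
orientation: [-180.0, -0.0, -178.6]
force: [0.8, 0.9, 0.9]
opening: 0.0
```

{"op": "jog_arm", "data": {"commands": [{"x": 0,"y": 0,"z": 0.1,"roll": 0},{"x": 0,"y": 0,"z": 0.05,"roll": 0},{"x": 0,"y": 0,"z": 0,"roll": 0}]}}

```text
clock: 14.6
tool_pos: [0.4847, -0.0872, 0.1219]
orientation: [180.0, 0.0, -178.6]
force: [-3.5, 3.3, 11.3]
opening: 0.0005
```

{"op": "jog_arm", "data": {"commands": [{"x": 0,"y": 0,"z": 0.1,"roll": 0},{"x": 0,"y": 0,"z": 0,"roll": 0}]}}

```text
clock: 14.8
tool_pos: [0.4849, -0.0871, 0.1216]
orientation: [180.0, 0.1, -178.6]
force: [-5.8, 4.7, 17.1]
opening: 0.0003
```

Hard stop at 122 mm, which is the pawl-in height. One more small push, then lift and move aside to look.

{"op": "jog_arm", "data": {"commands": [{"x": 0,"y": 0,"z": 0.1,"roll": 0},{"x": 0,"y": 0,"z": 0,"roll": 0},{"x": 0,"y": 0,"z": -0.5,"roll": 0},{"x": 0,"y": 0,"z": -2,"roll": 0},{"x": 0,"y": 0,"z": -4,"roll": 0},{"x": 0,"y": 0,"z": -3,"roll": 0},{"x": 0,"y": 4,"z": 0,"roll": 0},{"x": 0,"y": 4,"z": 0,"roll": 0},{"x": 0,"y": 4,"z": 0,"roll": 0},{"x": 0,"y": 4,"z": 0,"roll": 0},{"x": 0,"y": 4,"z": 0,"roll": 0},{"x": 0,"y": 0,"z": 0,"roll": 0}]}}

```text
clock: 16.0
tool_pos: [0.4797, 0.1158, 0.2137]
orientation: [-180.0, -0.0, -178.4]
force: [-0.1, 0.3, -0.6]
opening: 0.0003
```

```bash
python3 st.py; python3 - <<'E'
from h import *
for n,(r0,r1,c0,c1) in dict(side=(150,300,200,400),top=(120,270,200,400)).items():
    s=snap(n,n+'5.png'); a=cv2.imread(f'pics/{n}5.png')[r0:r1,c0:c1]; cv2.imwrite(f'pics/{n}5c.png',cv2.resize(a,None,fx=4,fy=4,interpolation=3))
E
```

```text
t 16.0 clamp mm [  1.  193.4 213.7] rpy [-180.    -0.  -178.4] F [-0.1  0.3 -0.6] open 0.0003
```

View pics/side5c.png

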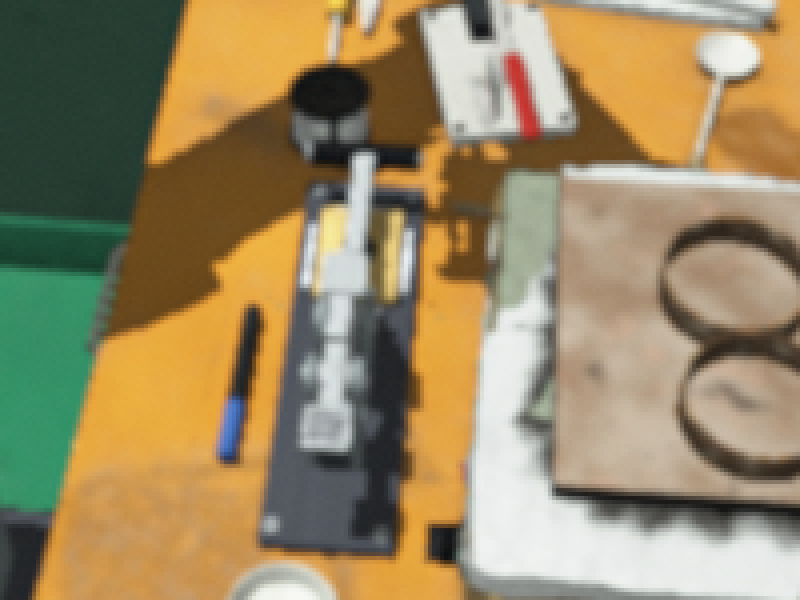

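View pics/top5c.png

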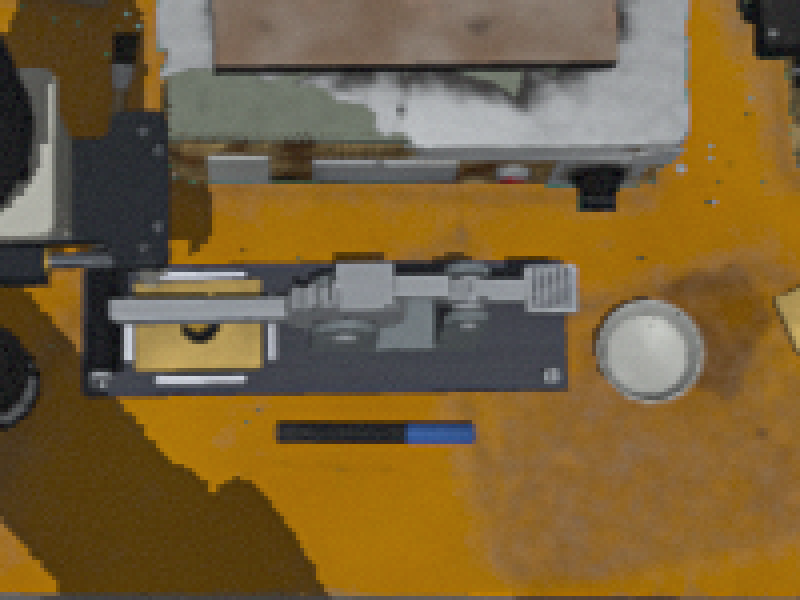

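The pad is back: in the top view it moved 3.5 px, to (291,191), which matches the full 0.22 to 0 travel. The tab is at its starting pixel, the arm is level, and the block and loose things are unmoved.

```bash
python3 -c "
from plant import ctrl
print(ctrl.close_job())"
```

```text
the job is handed in; nothing more can be done
None
```

The arm is down on the bronze block and locked, and I handed the job in at about 16 s of the 45 s; no verdict was reported.

- **Release:** I pressed the tab down about 11 mm to its stop. The force rose to about 15 N, and pictures taken before the arm was lowered matched the pawl being free.
- **Lowering:** I pushed the arm down along its arc by the grip. The foot seated with the grip top at 69.5 mm, against 70 mm expected, and the force peaked at about 30 N.
- **Locking:** I pressed the pad to its hard stop at about 122 mm, the pawl-in height. The last force reading was 17 N, followed by one more small push.

In the last pictures the pad and tab are back at the pixels for pawl home. The arm is level, the block is in its nest, and the robot is clear of everything. The marker, dish and spool have not moved; only the tips of the screwdriver and pliers showed in the crops I viewed, and the robot never came near them.

- **Low force on the pad:** it read only about 0 to 1 N until the hard stop, less than the roughly 3 N stated, but the end height and pictures agree with the pawl being in.
- **Refused move:** my first move call was refused because of its format, and nothing moved.

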